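Refill the tester's cells, align the quarter-turn fastener and hold the cover down

ROBOT

A 6-joint arm with a two-finger parallel gripper is mounted at the origin on the work surface; the furniture and walls round the work are solid. World frame = base frame: x ahead of the robot, y to its left, z up, the work surface at z = 0. Lengths are in m, angles in rad, forces in N, time in s.
With the tool pointing down it reaches from about 0.425 to 0.925 m from the base axis. Payload 12.5 kg.
Tool frame: the origin (TCP) lies on the centre line of the jaws, within the pads' length; the fingertips stand r.tip_reach ahead of it and the grasp point (between the pads) is the TCP (r.tip_reach is the distance from the TCP to the fingertips, in m); z points along the fingers, y is the line along which they close (so a half turn about z gives the same grasp; the last joint's range is limited). The gripper opens to 85 mm and grips with 20 to 120 N. Pads are 22 mm wide; open, the fingers measure 114 mm over their backs; the gripper's body (76 mm by 85 mm) begins 54 mm behind the grasp point. The pads swing forward as they close: fully open they stand 13 mm farther back than shut.
Start: joints at [1.056, 0.491, 1.559, -0, 1.092, -0.106], TCP at [0.248, 0.574, 0.25] pointing down, gripper open.
Joint ranges: [-3.1, 3.1], [-0.84, 2.19], [0.05, 2.79], [-1.13, 4.28], [0.06, 2.93], [-2.69, 2.69]. Speed limits (rad/s): [2.22, 2.22, 2.79, 3.14, 3.14, 3.14].

INTERFACE

Orientations are given as a unit quaternion [x, y, z, w].
In Python, from plant import r, imaging gives the robot as it stands. The module is installed in compiled form; this text tells all that it offers.
- The arm moves only by the tool move_arm, never from a script. Its argument "series" is a list of rows, each a list of 4 numbers: the shift along the tool's x, y, z as a fraction of full scale, then the turn about the tool's z as a fraction of full scale. A call has 1 to 20 rows; each row shifts and turns the commanded pose from where the row before left it, along the tool's axes as they then stand; what a row does not reach is not made up. Full scale, the value 1, is 0.5 m for a shift and 180 degrees for a turn. A row lasts 1/12 s, in which the tool goes at most 41.7 mm and 7.16 degrees, less where a joint would pass 70% of its speed; a pose out of reach is approached as far as the arm can. A call with a number of a shift or a turn outside -1 to 1 is refused whole. A call with a gripper value outside its range is refused whole. "jaw" is the gripper command: -1 is fully open, 1 is shut, values between are in proportion, set as the call begins (left out, the last holds). The fingers move at their own pace and stop on an object; "newtons" is the grip in N (left out, the last holds). Time passes only in rows, so rows that do not move let the fingers close. It gives the time, the measured TCP pose, the force and the opening at its end, in the units of the state.
- r.sense(): the state, without advancing time (a new reading comes with each control period).
- imaging.get_image(name): name is "scene" or "top" or "wrist"; returns a dict with "frame" (384x512x3 uint8, red, green, blue), "mtx" (3x3 intrinsics, pixels), "k1" (the pictures are not rectified: a ray, as slopes to the right and down, at radius r is drawn at 1 + k1 r^2 times it, then the intrinsics apply), "world_from_camera" (4x4, takes a point from camera to world coordinates). Camera axes: x right, y down, z forward; pixel columns grow to the right and rows downward; lengths in m; the calibration is good to about 2 mm. A picture is of the moment at which its call begins. There is no depth.
- r.sign_off(): hands the job in, once; it reports no verdict.
The state is a dict: "clock": time; "joint_positions": joint angles; "qvel": joint speeds; "joint_torque": joint torques, N m; "tool_pos": TCP position; "orientation": TCP orientation; "contact_force": force on the tool from outside, world axes, zero at the start; "moment": the same for the moment, N m; "grip_width": finger opening in m.
Only numpy, scipy, OpenCV 4.12 (cv2) and the standard library are available. Lean on these libraries where they do the work, as an engineer would, in place of code of your own. Each camera call takes 0.05 s, during which the arm holds its last target. There are 200 camera calls.

TASK

Two of the four upright cell wells in the torque tester's open battery compartment are empty: put the two spare cells that stand on the bench into them, fully down and raised contact up as they stand. Then turn the quarter-turn fastener of the loose cover until its crossbar lines up with the slot of its receptacle, fit the cover over the compartment, press it fully home against its springy seal, and finish still holding it pressed down there, fastener not locked, because I want to check the seal all round before it is locked. Leave the cup of screws, the roll of tape and the hex key where they are.

Things in the scene. Friction and masses are not known exactly. Their poses are not given: they have to be found in the camera images.
- tester: Fixed torque tester, battery compartment up: ribbed aluminium case on a black base, 98 x 232 mm (x, y); its flat top, the land, is 50 mm above the bench. Origin on the bench under its middle, y along its length. A grey cell block 50 x 190 mm stands 14 mm above the land (top z 64 mm), with four round wells in a row along y and the fastener's steel receptacle in the middle
- seal (a joint): Squeeze of the black rubber seal ring (70 x 208 mm outside, 5 mm wide) on the land round the cell block, m: 0 free and 4 mm proud of the land, 0.004 level with it (cover fully home). It springs back with 3 N at first and 11 N when level, against the cover's weight and the push together
- well_0 (a point): Centre of the floor of the first cell well, 32 mm above the bench, at y = -74 mm of the tester. Wells are 30.5 mm in diameter, 32 mm deep; a seated cell stands 18 mm proud of the block (top 82 mm above the bench). Any two of the wells may be the empty ones
- well_1 (a point): Same, second well, at y = -38 mm of the tester
- well_2 (a point): Same, third well, at y = +38 mm of the tester
- well_3 (a point): Same, fourth well, at y = +74 mm of the tester
- slot (a point): Centre of the top face of the fastener's receptacle, 78 mm above the bench: a steel cage 36 x 36 mm, 14 mm high, on the cell block; its 4 mm top plate has a slot 12 mm wide (x) and 28 mm long (y), hollow below. Axes as the tester's
- cell_0: A cell already in a well. 26 mm diameter, 50 mm tall including the 2 mm high raised contact on its top; black sleeve, steel ends; 0.07 kg. Origin at the centre of its underside, z up along the cell
- cell_1: The other cell already in a well; same as cell_0
- spare_0: Spare cell standing upright on the bench. 26 mm diameter, 50 mm tall including the 2 mm high raised contact on its top; black sleeve, steel ends; 0.07 kg. Origin at the centre of its underside, z up along the cell
- spare_1: The other spare cell, also upright on the bench; same as spare_0
- cover: Loose aluminium cover (0.4 kg), open side down on the bench: pan 61 x 201 mm (x, y), 39 mm high, flange 86 x 226 mm. Origin at the centre of its rim plane, z up, y along it. Fits over the cell block either way round with 3 mm play; rim plane 50 mm above the bench when fully home, 54 mm on the free seal, about 60 mm if the crossbar lies across the slot
- fastener (a joint): Turn of the captive quarter-turn fastener in the cover, rad, growing counterclockwise from above. 0: wing and crossbar along the cover's length, in line with its two short dark marks, so the bar enters the slot (unlocked); 1.57: across. Stops at -0.05 and 1.62; friction 0.04 N m, less than the lying cover's grip on the bench, so the wing turns alone
- wing (a point): Middle of the fastener's upright black wing on the centre of the cover, turning with it: 10 mm thick (x), 44 mm long (y), 22 mm high; this point 54.5 mm, the wing's top 65.5 mm above the rim plane. Pinch it across its thickness to turn, carry or press the cover. Its crossbar inside, 22 mm long (y), 6 mm wide, has its underside 17.5 mm above the rim plane
- screw_cup: Bystander: cream plastic cup with screws, 72 mm wide, 40 mm high; origin at the centre of its underside
- hex_key: Bystander: small L-shaped hex key, 32 x 94 x 6 mm (long arm along y), lying on the bench; origin under its middle
- tape_roll: Bystander: roll of masking tape lying flat, 96 mm wide, 25 mm high; origin at the centre of its underside

How it is judged:
By the outcome, as a careful person would: the job done as asked, in the order asked, and still so for the second after the job is handed in, while the arm keeps its last pose, push and grip.
It also fails if it takes over 72 s, if anything falls off the work surface, if the arm or the gripper's body presses on something with over 40 N, if the wrist force passes 120 N, or if a joint passes its speed limit or range.

## Working session

There is one attempt and no reset: what is moved stays moved. The work goes in short steps, Python scripts to look and compute and a tool call to move; the robot and the scene stay as the last step left them, time stands still between calls to the robot, and variables do not carry over. Pictures are saved under pics/ and viewed, on a budget of 10 in all, crops included, one or two more only if the job needs it, and the job is handed in when it is done.

Besides the shell and the picture viewer there is one more tool, called as name(argument=value, ...) on one line, values as JSON. move_arm: Moves the arm, as the interface text tells. Shift numbers are shares of 0.5 m and turn numbers shares of 180 degrees, none past 1 either way. Its arguments: {"type":"object","properties":{"series":{"type":"array","items":{"type":"array","items":{"type":"number","minimum":-1,"maximum":1}}},"jaw":{"type":"number"},"newtons":{"type":"number"}},"required":["series"]}

```bash
mkdir -p pics; cat > h.py <<'E'
import numpy as np, cv2
from plant import r, imaging
def snap(n,f):
    d=imaging.get_image(n); cv2.imwrite(f'pics/{f}.png',d['frame'][:,:,::-1]); np.savez(f'pics/{f}.npz',mtx=d['mtx'],k1=d['k1'],T=d['world_from_camera']); return d
def load(f): return np.load(f'pics/{f}.npz')
def ray(c,u,v):
    K=c['mtx'];k=float(c['k1']);xd=(u-K[0,2])/K[0,0];yd=(v-K[1,2])/K[1,1];s=1
    for _ in range(30): s=1+k*(xd*xd+yd*yd)/s**2
    T=c['T'];return T[:3,3],T[:3,:3]@np.array([xd/s,yd/s,1])
def at(c,u,v,z):
    o,d=ray(c,u,v); return (o+d*(z-o[2])/d[2])[:3]
def proj(c,P):
    T=c['T'];p=T[:3,:3].T@(np.array(P)-T[:3,3]);x,y=p[:2]/p[2];s=1+float(c['k1'])*(x*x+y*y);K=c['mtx']
    return K[0,0]*x*s+K[0,2],K[1,1]*y*s+K[1,2]
E
python3 - <<'E'
from h import *
a=snap('top','top0');b=snap('scene','sc0')
im=a['frame'][:,:,::-1]
cv2.imwrite('pics/top0b.png',cv2.resize(im,(800,600),interpolation=cv2.INTER_CUBIC))
for n in('top0','sc0'):print(load(n)['T'].round(3),load(n)['mtx'],load(n)['k1'])
print(r.tip_reach,r.sense())
E
```

```text
[[ 0.007 -0.993  0.12   0.364]
 [-1.    -0.006  0.003 -0.037]
 [-0.002 -0.12  -0.993  1.263]
 [ 0.     0.     0.     1.   ]] [[347.26945735   0.         263.19240143]
 [  0.         347.26945735 184.42313632]
 [  0.           0.           1.        ]] -0.08143843198612759
[[ 0.556 -0.639  0.531 -0.191]
 [-0.831 -0.431  0.352 -0.483]
 [ 0.004 -0.638 -0.77   1.093]
 [ 0.     0.     0.     1.   ]] [[439.21688153   0.         253.3099173 ]
 [  0.         439.21688153 184.44384602]
 [  0.           0.           1.        ]] -0.11372218809534561
0.019 {'clock': 0.1, 'joint_positions': array([ 1.05638135e+00,  4.91504376e-01,  1.55942028e+00,  6.60774251e-06,
        1.09172184e+00, -1.05627091e-01]), 'qvel': array([-3.80983632e-05, -1.47062331e-03, -2.31688709e-03,  8.92806349e-04,
        9.40435966e-04,  1.52875503e-03]), 'joint_torque': array([ 3.29061186e-03, -6.19449806e+01, -2.62025875e+01, -8.02959721e-05,
        2.85792448e-03, -5.87160507e-07]), 'tool_pos': array([0.24833087, 0.57333082, 0.24977207]), 'orientation': array([ 2.02975219e-01,  9.79183733e-01, -5.00905224e-04, -1.63543192e-04]), 'contact_force': array([ 0.26334841,  0.29277448, -0.20316315]), 'moment': array([0.02038384, 0.00640545, 0.05808725]), 'grip_width': 0.0854607614536269}
```

View pics/top0b.png

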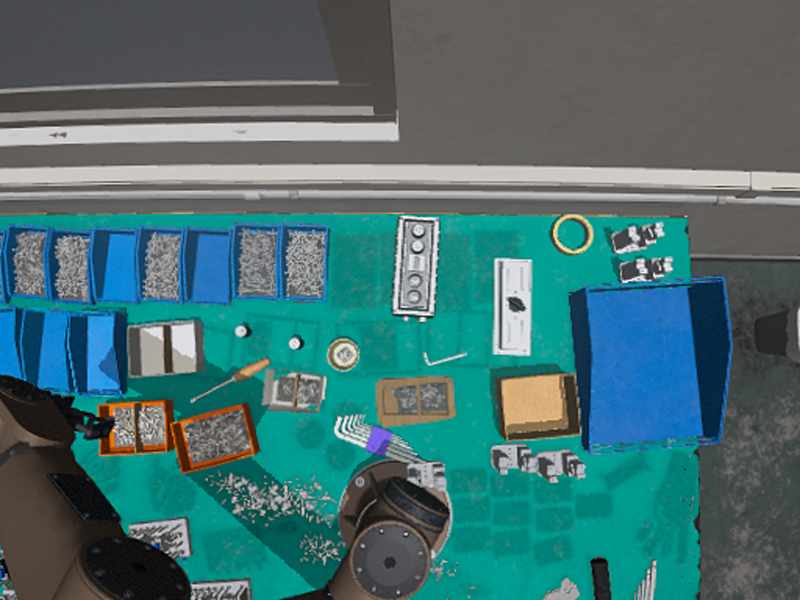

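View pics/sc0.png

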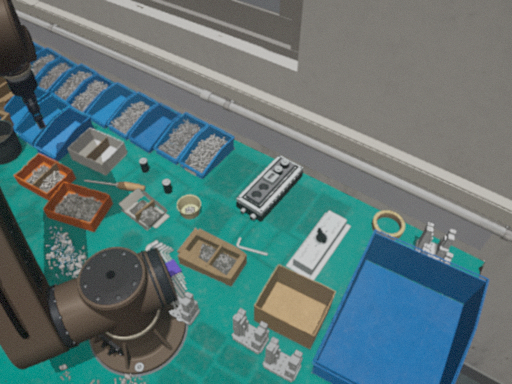

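Top view (800 px scale): tester at (415,267) with its length about along world x, cover at (513,306), spares at (241,330) and (295,342). Zoom in on the work area.

```bash
python3 - <<'E'
from h import *
im=cv2.imread('pics/top0.png')
c=im[132:242,140:355]; c=cv2.resize(c[:, :],None,fx=3.7,fy=3.7,interpolation=cv2.INTER_CUBIC)
print(c.shape);cv2.imwrite('pics/topcrop.png',c)
c=load('top0')
for n,u,v,z in(('sp0',241,330,.05),('sp1',295,342,.05),('tester',416,267,.05),('cover',513,306,.039),('cup',343,354,.03),('hex',443,358,0)):print(n,at(c,u/1.5625,v/1.5625,z).round(3))
E
```

```text
(407, 796, 3)
sp0 [0.413 0.349 0.05 ]
sp1 [0.388 0.226 0.05 ]
tester [ 0.559 -0.044  0.05 ]
cover [ 0.473 -0.265  0.039]
cup [0.362 0.12  0.03 ]
hex [ 0.354 -0.108  0.   ]
```

View pics/topcrop.png

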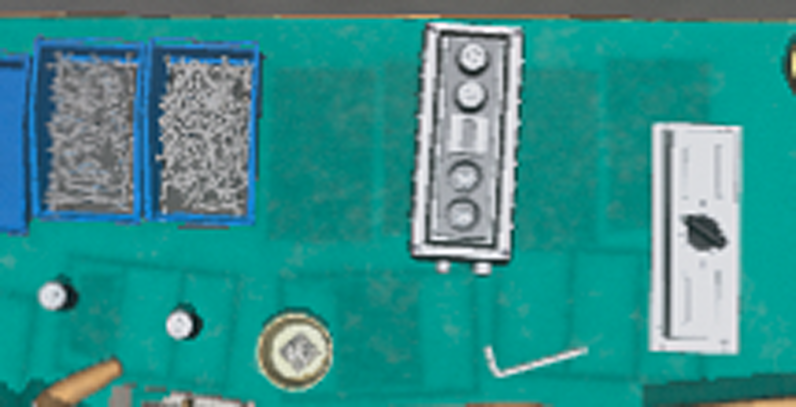

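```bash
cat >> h.py <<'E'
from scipy.spatial.transform import Rotation as R
def plan(x,y,z,yaw=None,mm=35):
    """world target (m), yaw=angle (deg) of tool y; prints rows to shift, then turn (applied after)"""
    s=r.sense();M=R.from_quat(s['orientation']).as_matrix()
    d=M.T@(np.array([x,y,z])-s['tool_pos']); a=np.degrees(np.arctan2(M[1,1],M[0,1]))
    n=int(np.ceil(np.linalg.norm(d)*1000/mm)) or 1
    t=0 if yaw is None else -((yaw-a+90)%180-90)
    print('pos',s['tool_pos'].round(4),'yawy',round(a,2),'tilt',M[:,2].round(4),'t',round(s['clock'],2))
    print('n',n,'row',(d/n/.5).round(4),'turn total frac',round(t/180,4),'rows',int(np.ceil(abs(t)/7)))
E
python3 -c "
from h import *
plan(.40,.30,.25,90)"
```

```text
pos [0.2483 0.5733 0.2498] yawy 66.58 tilt [-5.e-04 -9.e-04 -1.e+00] t 0.1
n 9 row [-0.0551 -0.0423 -0.    ] turn total frac -0.1301 rows 4
```

move_arm(series=[[-0.055,-0.042,0,0],[-0.055,-0.042,0,0],[-0.055,-0.042,0,0],[-0.055,-0.042,0,0],[-0.055,-0.042,0,0],[-0.055,-0.042,0,0],[-0.055,-0.042,0,0],[-0.055,-0.042,0,0],[-0.055,-0.042,0,0],[0,0,0,-0.0325],[0,0,0,-0.0325],[0,0,0,-0.0325],[0,0,0,-0.0325],[0,0,0,0],[0,0,0,0]], jaw=-1, newtons=30)

```text
clock: 1.35
tool_pos: [0.4003, 0.3016, 0.2501]
orientation: [0.002, 1.0, -0.0, -0.0]
contact_force: [0.2, 0.6, -0.5]
grip_width: 0.0853
```

```bash
python3 - <<'E'
from h import *
plan(.40,.30,.25,90)
d=snap('wrist','w1'); c=load('w1'); print(c['T'].round(3),c['mtx'],c['k1'])
for p in((.413,.349,.05),(.388,.226,.05)):print(proj(c,p))
E
```

```text
pos [0.4003 0.3016 0.2501] yawy 89.8 tilt [-3.e-04 -1.e-04 -1.e+00] t 1.35
n 1 row [ 0.0006 -0.0033  0.0003] turn total frac -0.0011 rows 1
[[ 0.004  0.966  0.259  0.334]
 [ 1.    -0.004 -0.001  0.302]
 [-0.     0.259 -0.966  0.374]
 [ 0.     0.     0.     1.   ]] [[330.41178975   0.         260.05066201]
 [  0.         330.41178975 194.41423232]
 [  0.           0.           1.        ]] -0.029112033688640612
(np.float64(306.61376055692574), np.float64(186.31138630550447))
(np.float64(183.27970056647513), np.float64(162.26792446442795))
```

View pics/w1.png

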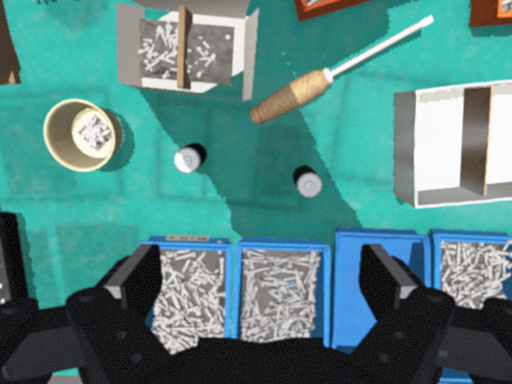

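Wrist view: spare_1's top at about (187,159), spare_0's at (310,184); fingers at the bottom. Refine these centroids in code.

```bash
cat >> h.py <<'E'
def blob(f,u,v,w=24,sat=40,val=90):
    im=cv2.imread(f'pics/{f}.png');u0,v0=int(u-w),int(v-w);h=cv2.cvtColor(im[v0:v0+2*w,u0:u0+2*w],cv2.COLOR_BGR2HSV)
    m=((h[...,1]<sat)&(h[...,2]>val)).astype('uint8');n,l,s,c=cv2.connectedComponentsWithStats(m)
    i=1+np.argmax(s[1:,4]);x,y,W,H,_=s[i];return (u0+x+W/2-.5,v0+y+H/2-.5),s[i]
E
python3 - <<'E'
from h import *
c=load('w1')
for q in((187,159),(310,184)):
    p,s=blob('w1',*q);print(p,s,at(c,*p,.049).round(4), 330*26/325)
plan(*(.40,.226,.25))
E
```

```text
(np.float64(187.0), np.float64(159.5)) [ 12  12  25  26 510] [0.3854 0.2296 0.049 ] 26.4
(np.float64(309.0), np.float64(184.5)) [ 11  13  25  24 484] [0.4114 0.3515 0.049 ] 26.4
pos [0.4003 0.3017 0.2502] yawy 89.78 tilt [-2.e-04 -1.e-04 -1.e+00] t 1.4
n 3 row [ 0.     -0.0505  0.0001] turn total frac 0.0 rows 0
```

move_arm(series=[[-0.0112,0.05,0,0],[-0.0112,0.05,0,0],[0,0,0.066,0],[0,0,0.066,0],[0,0,0.066,0],[0,0,0.066,0],[0,0,0.066,0],[0,0,0.066,0],[0,0,0,0]])

```text
clock: 2.15
tool_pos: [0.4097, 0.3504, 0.0473]
orientation: [0.002, 1.0, -0.002, -0.003]
contact_force: [-1.2, -0.7, -0.3]
grip_width: 0.0855
```

move_arm(series=[[0,0,0,0],[0,0,0,0],[0,0,0,0],[0,0,0,0],[0,0,0,0],[0,0,0,0],[0,0,0,0],[0,0,0,0]], jaw=1, newtons=40)

```text
clock: 2.82
tool_pos: [0.4122, 0.3521, 0.0539]
orientation: [0.0, 1.0, 0.001, 0.001]
contact_force: [0.1, -0.4, 9.5]
grip_width: 0.0239
```

```bash
python3 - <<'E'
from h import *
c=load('top0')
plan(.49,-.04,.25)
print(at(c,416/1.5625,267/1.5625,.064))
E
```

```text
pos [0.4122 0.3521 0.0539] yawy 89.97 tilt [ 0.0023  0.0015 -1.    ] t 2.82
n 13 row [-0.0121 -0.0603 -0.0302] turn total frac 0.0 rows 0
[ 0.55663525 -0.04386805  0.064     ]
```

move_arm(series=[[0,0,-0.05,0],[0,0,-0.066,0],[0,0,-0.066,0],[0,0,-0.066,0],[0,0,-0.066,0],[0,0,-0.05,0],[0,0,0,0],[0,0,0,0]])

```text
clock: 3.48
tool_pos: [0.4117, 0.3518, 0.2361]
orientation: [0.0, 1.0, 0.001, 0.002]
contact_force: [0.1, -0.6, -0.4]
grip_width: 0.0242
```

```bash
python3 - <<'E'
from h import *
snap('wrist','w2')
plan(.49,-.04,.25,90)
E
```

```text
pos [0.4113 0.3515 0.2347] yawy 89.97 tilt [ 8.e-04  6.e-04 -1.e+00] t 3.53
n 12 row [-0.0131 -0.0652 -0.0026] turn total frac -0.0001 rows 1
```

View pics/w2.png

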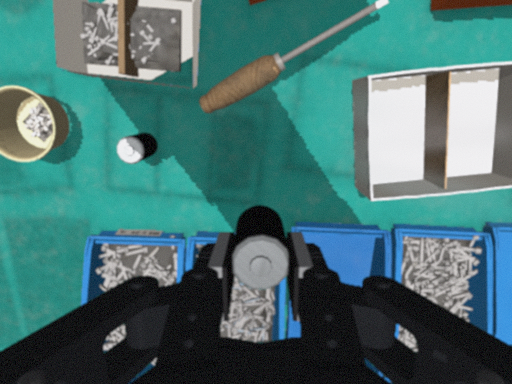

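Spare_0 is held upright, its top at (260,262). Moving over the tester.

move_arm(series=[[-0.029,-0.061,0,0],[-0.029,-0.061,0,0],[-0.029,-0.061,0,0],[-0.029,-0.061,0,0],[-0.029,-0.061,0,0],[-0.029,-0.061,0,0],[-0.029,-0.061,0,0],[-0.029,-0.061,0,0],[-0.029,-0.061,0,0],[-0.029,-0.061,0,0],[-0.029,-0.061,0,0],[-0.029,-0.061,0,0],[-0.029,-0.061,0,0],[0,0,0,0],[0,0,0,0],[0,0,0,0]])

```text
clock: 4.87
tool_pos: [0.5993, -0.0446, 0.233]
orientation: [0.0, 1.0, 0.0, -0.001]
contact_force: [-0.9, 0.3, -1.0]
grip_width: 0.024
```

```bash
python3 - <<'E'
from h import *
c=load('w2');print('cell top',at(c,260,262,.228))
snap('wrist','w3');plan(.49,-.04,.235)
im=cv2.imread('pics/w3.png');cv2.imwrite('pics/w3b.png',cv2.resize(im,(800,600),interpolation=cv2.INTER_CUBIC))
E
```

```text
cell top [0.41178073 0.35224814 0.228     ]
pos [ 0.5993 -0.0441  0.2334] yawy 90.0 tilt [-1.9e-03  6.0e-04 -1.0e+00] t 4.92
n 4 row [ 0.0547  0.0021 -0.0007] turn total frac 0.0 rows 0
```

View pics/w3b.png

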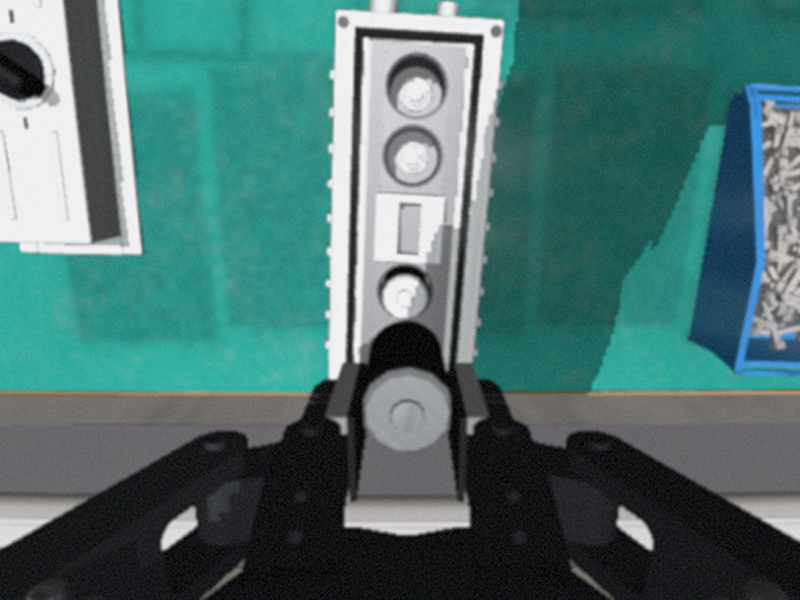

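Near two wells are empty: rims (800 px scale) at (416,85) and (412,156), slot at (409,228); third well has a cell at (404,293).

```bash
python3 - <<'E'
from h import *
c=load('w3');f=1.5625
im=cv2.imread('pics/w3.png');g=cv2.GaussianBlur(cv2.cvtColor(im,cv2.COLOR_BGR2GRAY)[20:130,225:310],(0,0),.7)
g=cv2.resize(g,None,fx=4,fy=4,interpolation=cv2.INTER_CUBIC)
h=cv2.HoughCircles(g,cv2.HOUGH_GRADIENT_ALT,1,80,param1=150,param2=.5,minRadius=60,maxRadius=85)
if h is not None:
  for x,y,R_ in h[0]:
    u,v=x/4+225-.375,y/4+20-.375;print('hough',u*f,v*f,R_/4,at(c,u,v,.064).round(4))
for n,u,v,z in(('A',416,85.5,.064),('B',412.5,156.5,.064),('slot',409,228,.078),('cell2',405,293,.080),('cnrL',343,20,.05),('cnrR',496,31,.05),('heldtop',407,408,.2334-.0065)):
    print(n,at(c,(u+.5)/f-.5,(v+.5)/f-.5,z).round(4))
E
```

```text
A [ 0.4916 -0.039   0.064 ]
B [ 0.528  -0.0408  0.064 ]
slot [ 0.5654 -0.0428  0.078 ]
cell2 [ 0.6009 -0.045   0.08  ]
cnrL [ 0.4561 -0.0783  0.05  ]
cnrR [0.4617 0.0047 0.05  ]
heldtop [ 0.5978 -0.0441  0.2269]
```

move_arm(series=[[0.0537,0.0025,0,0],[0.0537,0.0025,0,0],[0.0537,0.0025,0,0],[0.0537,0.0025,0,0.0167],[0,0,0.05,0],[0,0,0.05,0],[0,0,0.05,0],[0,0,0.05,0],[0,0,0,0],[0,0,0,0],[0,0,0,0]])

```text
clock: 5.83
tool_pos: [0.4929, -0.0393, 0.1354]
orientation: [0.026, 1.0, -0.0, 0.0]
contact_force: [-0.3, -0.0, -0.8]
grip_width: 0.024
```

```bash
python3 - <<'E'
from h import *
plan(.4919,-.039,.1,87)
snap('wrist','w4');c=load('w4')
im=cv2.imread('pics/w4.png')
print([np.round(proj(c,p),1) for p in((.4919,-.039,.064),(.528,-.0408,.064))])
cv2.imwrite('pics/w4b.png',cv2.resize(im[120:384,140:400],None,fx=2.2,fy=2.2,interpolation=cv2.INTER_CUBIC))
E
```

```text
pos [ 0.4929 -0.0393  0.1354] yawy 87.03 tilt [ 1.e-03 -1.e-04 -1.e+00] t 5.83
n 2 row [0.0011 0.0003 0.0354] turn total frac 0.0001 rows 1
[array([259.8, 213.9]), array([260. , 266.6])]
```

View pics/w4b.png

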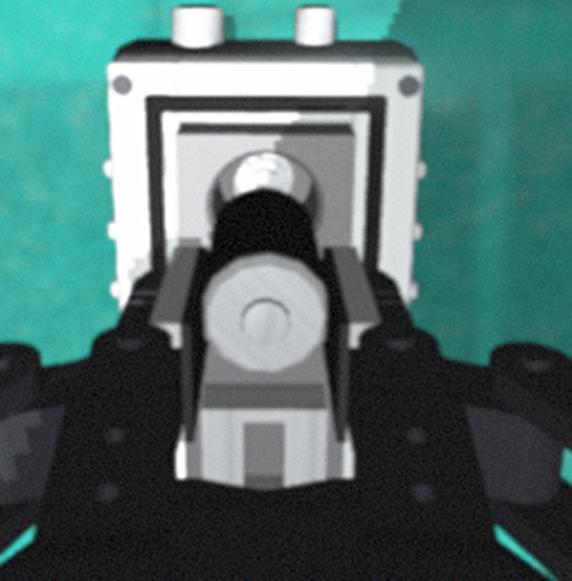

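Laterally centred (rim 212–321, cell 213–318), and the rim's top edge agrees with the prediction. Lowering.

move_arm(series=[[0.002,0,0.012,0],[0,0,0.012,0],[0,0,0.012,0],[0,0,0.01,0],[0,0,0.01,0],[0,0,0.01,0],[0,0,0.01,0],[0,0,0.01,0],[0,0,0,0],[0,0,0,0]])

```text
clock: 6.72
tool_pos: [0.4915, -0.0397, 0.091]
orientation: [0.026, 1.0, 0.0, -0.0]
contact_force: [0.3, -0.1, -0.5]
grip_width: 0.0237
```

move_arm(series=[[0,0,0.004,0],[0,0,0.004,0],[0,0,0.003,0],[0,0,0,0],[0,0,0,0]])

```text
clock: 7.13
tool_pos: [0.4917, -0.0398, 0.086]
orientation: [0.026, 1.0, -0.0, 0.0]
contact_force: [-0.9, -0.2, 4.0]
grip_width: 0.0242
```

Seated (z 86 mm, 4 N upward). Release, rise, go over spare_1.

move_arm(series=[[0,0,0,0],[0,0,0,0],[0,0,0,0],[0,0,0,0],[0,0,0,0],[0,0,-0.05,0],[0,0,-0.06,0],[0,0,-0.06,0],[0,0,-0.06,0],[0,0,-0.06,0],[0,0,0,0]], jaw=-1)

```text
clock: 8.05
tool_pos: [0.4931, -0.04, 0.2357]
orientation: [0.026, 1.0, -0.001, 0.004]
contact_force: [0.0, 0.0, 0.4]
grip_width: 0.0856
```

move_arm(series=[[0.03,0.066,0,0],[0.03,0.066,0,0],[0.03,0.066,0,0],[0.03,0.066,0,0],[0.03,0.066,0,0],[0.03,0.066,0,0],[0.03,0.066,0,0],[0.03,0.066,0,0],[0,0,0,0],[0,0,0,0],[0,0,0,0]])

```text
clock: 8.97
tool_pos: [0.3856, 0.2301, 0.2305]
orientation: [0.026, 1.0, -0.0, -0.0]
contact_force: [0.2, -0.2, 0.1]
grip_width: 0.0857
```

```bash
python3 - <<'E'
from h import *
snap('wrist','w5');c=load('w5');q=proj(c,(.3854,.2296,.049));p,s=blob('w5',*q,w=28);print(q,p,s,at(c,*p,.049))
plan(.3854,.2296,.052)
E
```

```text
(np.float64(259.1383374931275), np.float64(177.92153761656112)) (np.float64(258.0), np.float64(178.0)) [ 14  16  27  27 576] [0.38541945 0.2285224  0.049     ]
pos [0.3859 0.2296 0.2306] yawy 86.95 tilt [-2.e-04 -1.e-04 -1.e+00] t 9.02
n 6 row [ 0.0001 -0.      0.0595] turn total frac 0.0 rows 0
```

move_arm(series=[[0,-0.002,0.06,0],[0,0,0.06,0],[0,0,0.06,0],[0,0,0.06,0],[0,0,0.06,0],[0,0,0.057,0],[0,0,0,0],[0,0,0,0]])

```text
clock: 9.68
tool_pos: [0.3857, 0.2281, 0.0517]
orientation: [0.027, 1.0, -0.001, -0.001]
contact_force: [0.2, 0.0, 0.6]
grip_width: 0.0855
```

move_arm(series=[[0,0,0,0],[0,0,0,0],[0,0,0,0],[0,0,0,0],[0,0,0,0],[0,0,0,0],[0,0,0,0],[0,0,0,0]], jaw=1)

```text
clock: 10.35
tool_pos: [0.386, 0.2294, 0.0532]
orientation: [0.026, 1.0, 0.0, 0.001]
contact_force: [0.2, -1.1, 10.5]
grip_width: 0.0237
```

move_arm(series=[[0,0,-0.05,0],[0,0,-0.066,0],[0,0,-0.066,0],[0,0,-0.066,0],[0,0,-0.066,0],[0,0,-0.05,0],[0,0,0,0],[0,0,0,0],[0,0,0,0]])

```text
clock: 11.1
tool_pos: [0.3851, 0.229, 0.2337]
orientation: [0.026, 1.0, -0.0, -0.0]
contact_force: [-0.3, -0.1, -1.2]
grip_width: 0.0239
```

```bash
python3 - <<'E'
from h import *
snap('wrist','w6');plan(.528,-.0412,.236)
c=load('w6');s=r.sense()['tool_pos'];print(blob('w6',260,262,w=28,val=120), at(c,*blob('w6',260,262,w=28,val=120)[0],s[2]-.005))
E
```

```text
pos [0.3851 0.229  0.2333] yawy 86.97 tilt [-1.7e-03 -6.0e-04 -1.0e+00] t 11.15
n 9 row [-0.0349 -0.0583 -0.0006] turn total frac 0.0 rows 0
((np.float64(259.5), np.float64(263.0)), array([   0,    3,   56,   53, 2616], dtype=int32)) [0.38432252 0.22927178 0.22827222]
```

move_arm(series=[[-0.035,-0.0585,0,0],[-0.035,-0.0585,0,0],[-0.035,-0.0585,0,0],[-0.035,-0.0585,0,0],[-0.035,-0.0585,0,0],[-0.035,-0.0585,0,0],[-0.035,-0.0585,0,0],[-0.035,-0.0585,0,0],[-0.035,-0.0585,0,0],[0,0,0,0],[0,0,0,0],[0,0,0.05,0],[0,0,0.05,0],[0,0,0.05,0],[0,0,0.05,0],[0,0,0,0],[0,0,0,0]])

```text
clock: 12.57
tool_pos: [0.5281, -0.0411, 0.1333]
orientation: [0.026, 1.0, 0.0, -0.002]
contact_force: [0.6, 0.1, -1.0]
grip_width: 0.024
```

```bash
python3 - <<'E'
from h import *
plan(.5277,-.0415,.09,87)
snap('wrist','w7')
im=cv2.imread('pics/w7.png')
cv2.imwrite('pics/w7b.png',cv2.resize(im[60:384,120:400],None,fx=1.8,fy=1.8,interpolation=cv2.INTER_CUBIC))
E
```

```text
pos [ 0.5281 -0.0411  0.1333] yawy 87.02 tilt [-3.6e-03  9.0e-04 -1.0e+00] t 12.57
n 2 row [ 0.0002 -0.0005  0.0433] turn total frac 0.0001 rows 1
```

View pics/w7b.png

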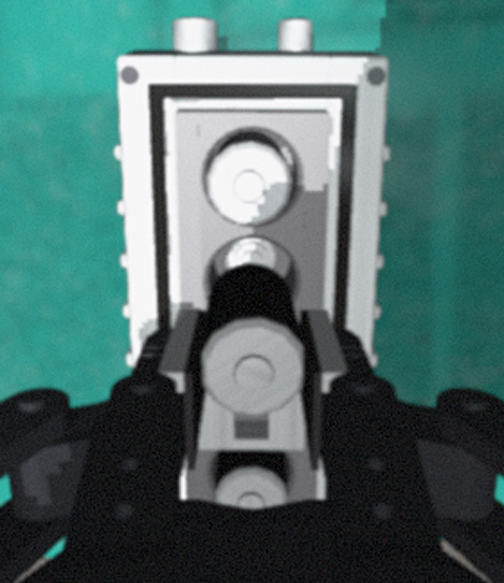

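Cell A sits in its well at (249,183 in the crop); well B's rim is centred at about 249.5 and the held cell at about 252, so a small -y correction, then down.

move_arm(series=[[0.0006,-0.0012,0.012,0],[0,0,0.012,0],[0,0,0.012,0],[0,0,0.01,0],[0,0,0.01,0],[0,0,0.01,0],[0,0,0.01,0],[0,0,0.008,0],[0,0,0,0],[0,0,0,0]])

```text
clock: 13.45
tool_pos: [0.5286, -0.0426, 0.092]
orientation: [0.026, 1.0, 0.0, -0.0]
contact_force: [-0.2, 0.1, -2.0]
grip_width: 0.024
```

move_arm(series=[[0,0,0.004,0],[0,0,0.004,0],[0,0,0.003,0],[0,0,0,0],[0,0,0,0]])

```text
clock: 13.87
tool_pos: [0.5287, -0.0426, 0.0867]
orientation: [0.026, 1.0, 0.0, -0.0]
contact_force: [-0.2, 1.2, -0.5]
grip_width: 0.0241
```

move_arm(series=[[0,0,0.002,0],[0,0,0.002,0],[0,0,0,0],[0,0,0,0]])

```text
clock: 14.2
tool_pos: [0.5289, -0.0427, 0.0853]
orientation: [0.026, 1.0, -0.0, 0.001]
contact_force: [-2.0, 0.3, 8.0]
grip_width: 0.024
```

Seated (8 N at 85.3 mm). Release and go over the cover.

move_arm(series=[[0,0,0,0],[0,0,0,0],[0,0,0,0],[0,0,0,0],[0,0,0,0],[0,0,-0.05,0],[0,0,-0.06,0],[0,0,-0.06,0],[0,0,-0.06,0],[0,0,-0.06,0],[0,0,-0.06,0],[0,0,0,0],[0,0,0,0]], jaw=-1)

```text
clock: 15.28
tool_pos: [0.529, -0.0426, 0.2611]
orientation: [0.026, 1.0, -0.0, 0.002]
contact_force: [-0.2, -0.1, -1.3]
grip_width: 0.0853
```

```bash
python3 - <<'E'
from h import *
c=load('top0');p=at(c,705/3.7+140,232/3.7+132,.06);print(p)
plan(p[0],p[1],.25)
E
```

```text
[ 0.47479393 -0.2685586   0.06      ]
pos [ 0.529  -0.0426  0.2611] yawy 86.98 tilt [ 3.1e-03 -6.0e-04 -1.0e+00] t 15.28
n 7 row [ 0.0121 -0.0653  0.0032] turn total frac 0.0 rows 0
```

move_arm(series=[[0.012,-0.065,0,0],[0.012,-0.065,0,0],[0.012,-0.065,0,0],[0.012,-0.065,0,0],[0.012,-0.065,0,0],[0.012,-0.065,0,0],[0.012,-0.065,0,0],[0,0,0,0],[0,0,0,0],[0,0,0,0]])

```text
clock: 16.12
tool_pos: [0.4744, -0.2671, 0.2586]
orientation: [0.027, 1.0, 0.001, -0.001]
contact_force: [-0.1, -0.2, -0.6]
grip_width: 0.0854
```

```bash
python3 - <<'E'
from h import *
snap('wrist','w8')
im=cv2.imread('pics/w8.png')
cv2.imwrite('pics/w8b.png',cv2.resize(im[0:340,130:390],None,fx=1.75,fy=1.75,interpolation=cv2.INTER_CUBIC))
E
```

```text
(no output)
```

View pics/w8b.png

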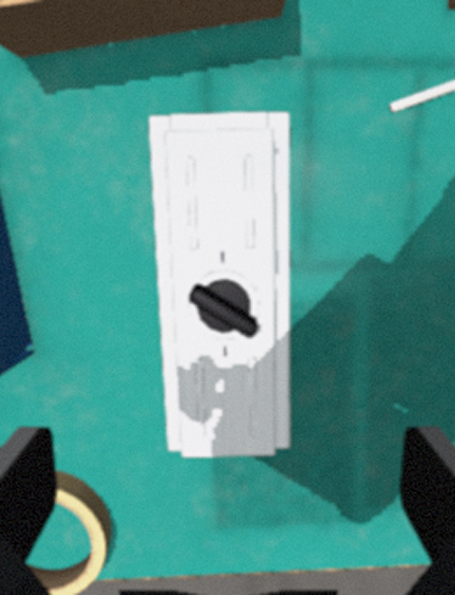

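Cover: marks at crop (222,257) and (225,351), wing running from (194,293) to (254,328), flange corners (150,116), (289,113), (289,447), (168,451).

```bash
python3 - <<'E'
from h import *
c=load('w8')
P=lambda u,v,z:at(c,(u+.5)/1.75-.5+130,(v+.5)/1.75-.5,z)
a,b=P(222,257,.039),P(225,351,.039);print('marks',a,b,(a+b)/2,np.degrees(np.arctan2(*(b-a)[1::-1])))
im=cv2.imread('pics/w8.png',0)[150:210,225:290]
m=(im<38).astype('uint8');n,l,s,ct=cv2.connectedComponentsWithStats(m);i=1+np.argmax(s[1:,4]);print(s[i],ct[i])
p,q=P(194,293,.0655),P(254,328,.0655);print('wing',p,q,(p+q)/2,np.linalg.norm(p-q),np.degrees(np.arctan2(*(q-p)[1::-1])))
for k in((150,116),(289,113),(289,447),(168,451)):print(P(*k,.002).round(4))
plan(*((p+q)/2)[:2],.25)
E
```

```text
marks [ 0.44887298 -0.26854913  0.039     ] [ 0.50679702 -0.26996261  0.039     ] [ 0.477835   -0.26925587  0.039     ] -1.3978726868738347
[ 16  14  35  23 139] [34.15827338 23.61151079]
wing [ 0.46484232 -0.28479518  0.0655    ] [ 0.48663394 -0.25236127  0.0655    ] [ 0.47573813 -0.26857823  0.0655    ] 0.039074720599527366 56.103728739078115
[ 0.3636 -0.3088  0.002 ]
[ 0.3665 -0.2227  0.002 ]
[ 0.5914 -0.2288  0.002 ]
[ 0.5898 -0.3157  0.002 ]
pos [ 0.4746 -0.2667  0.259 ] yawy 87.0 tilt [-0.0012  0.0011 -1.    ] t 16.17
n 1 row [-0.0024 -0.0037  0.0179] turn total frac 0.0 rows 0
```

```bash
python3 - <<'E'
from h import *
print(np.degrees(r.sense()['joint_positions']).round(1))
E
```

```text
[ -36.3   21.1  100.     0.    59.  -123.3]
```

Joint 6 is near its lower end, so I take the half-turn-equivalent grasp: turn +120° (clockwise).

move_arm(series=[[-0.0064,-0.0045,0,0],[0,0,0,0.037],[0,0,0,0.037],[0,0,0,0.037],[0,0,0,0.037],[0,0,0,0.037],[0,0,0,0.037],[0,0,0,0.037],[0,0,0,0.037],[0,0,0,0.037],[0,0,0,0.037],[0,0,0,0.037],[0,0,0,0.037],[0,0,0,0.037],[0,0,0,0.037],[0,0,0,0.037],[0,0,0,0.037],[0,0,0,0.037],[0,0,0,0.037],[0,0,0,0]])

```text
clock: 17.83
tool_pos: [0.4783, -0.2691, 0.2597]
orientation: [0.879, 0.476, 0.0, -0.0]
contact_force: [-0.0, -0.0, 0.1]
grip_width: 0.0852
```

```bash
python3 - <<'E'
from h import *
plan(.4777,-.2691,.065,-33)
E
```

```text
pos [ 0.4783 -0.2691  0.2597] yawy -33.12 tilt [ 1.e-04  1.e-04 -1.e+00] t 17.83
n 6 row [-0.0001 -0.0002  0.0649] turn total frac -0.0007 rows 1
```

move_arm(series=[[0,0,0.07,0],[0,0,0.07,0],[0,0,0.07,0],[0,0,0.07,0],[0,0,0.06,0],[0,0,0.046,0],[0,0,0,0],[0,0,0,0]])

```text
clock: 18.5
tool_pos: [0.4779, -0.2694, 0.0663]
orientation: [0.878, 0.479, -0.0, -0.001]
contact_force: [0.7, -0.3, -0.2]
grip_width: 0.0855
```

move_arm(series=[[0,0,0,0],[0,0,0,0],[0,0,0,0],[0,0,0,0],[0,0,0,0],[0,0,0,0],[0,0,0,0],[0,0,0,0],[0,0,0,0]], jaw=1, newtons=60)

```text
clock: 19.25
tool_pos: [0.4779, -0.27, 0.0674]
orientation: [0.878, 0.478, 0.0, 0.0]
contact_force: [-1.0, 0.5, 7.1]
grip_width: 0.0084
```

```bash
python3 - <<'E'
from h import *
plan(.4777,-.2691,.065,-91.6)
print(r.sense()['moment'])
E
```

```text
pos [ 0.4779 -0.27    0.0674] yawy -32.91 tilt [ 6.e-04 -3.e-04 -1.e+00] t 19.25
n 1 row [ 0.0014 -0.0014  0.0047] turn total frac 0.3261 rows 9
[ 0.14339665  0.20473048 -0.04627994]
```

move_arm(series=[[0,0,0,0.036],[0,0,0,0.036],[0,0,0,0.036],[0,0,0,0.036],[0,0,0,0.036],[0,0,0,0.036],[0,0,0,0.036],[0,0,0,0.036],[0,0,0,0.037],[0,0,0,0],[0,0,0,0]])

```text
clock: 20.17
tool_pos: [0.4777, -0.2698, 0.0674]
orientation: [1.0, -0.013, 0.0, -0.0]
contact_force: [-1.7, 2.3, 6.9]
grip_width: 0.0081
```

```bash
python3 - <<'E'
from h import *
plan(.4777,-.2691,.065,-91.6);print(r.sense()['moment'])
d=snap('wrist','w9'); snap('top','t9')
im=cv2.imread('pics/w9.png');t=cv2.imread('pics/t9.png')
t=cv2.resize(t[140:240,230:360],None,fx=3.1,fy=3.1,interpolation=cv2.INTER_CUBIC)
a=cv2.resize(im,(512,384)); o=np.zeros((384+t.shape[0],512,3),'uint8')[:694]; o[:384]=a; o[384:384+t.shape[0],:t.shape[1]]=t
cv2.imwrite('pics/w9b.png',cv2.resize(o,None,fx=.86,fy=.86))
E
```

```text
pos [ 0.4777 -0.2698  0.0674] yawy -91.45 tilt [ 1.e-04  2.e-04 -1.e+00] t 20.17
n 1 row [-0.0001 -0.0014  0.0047] turn total frac 0.0008 rows 1
[ 0.42306355  0.30420145 -0.04639309]
```

View pics/w9b.png

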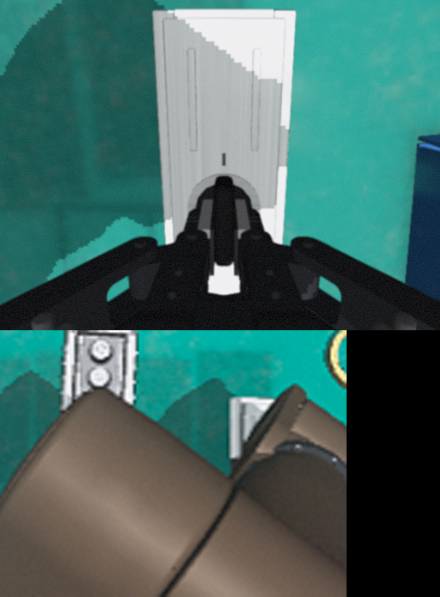

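Wing now in line with the cover's mark (224,160) and its length; the cover did not turn. One cross-check of the tester position from earlier pictures while lifting.

```bash
python3 - <<'E'
from h import *
for f,s,o,L,Rr in(('w3',1.5625,(0,0),(343,20),(496,31)),('w4',2.2,(140,120),(121,85),(409,86)),('w7',1.8,(120,60),(129,76),(376,76))):
    c=load(f);P=lambda q:at(c,(q[0]+.5)/s-.5+o[0],(q[1]+.5)/s-.5+o[1],.05)
    a,b=P(L),P(Rr);m=(a+b)/2;u=np.array([.9986,-.0523]);w=b-a
    print(f,a.round(4),b.round(4),'slot',m[:2]+.1068*u,'ax deg',np.degrees(np.arctan2(-w[0],w[1])))
c=load('w7');print('recept',at(c,(251)/1.8+120,428/1.8+60,.078))
E
```

```text
w3 [ 0.4561 -0.0783  0.05  ] [0.4617 0.0047 0.05  ] slot [ 0.56555028 -0.04239492] ax deg -3.8064944318878284
w4 [ 0.4572 -0.0788  0.05  ] [0.4618 0.0046 0.05  ] slot [ 0.56616901 -0.04267027] ax deg -3.194826982053709
w7 [ 0.4574 -0.0786  0.05  ] [0.4617 0.0046 0.05  ] slot [ 0.56621905 -0.04259441] ax deg -2.9978959577037423
recept [ 0.57565161 -0.04348367  0.078     ]
```

move_arm(series=[[0,0,-0.02,0],[0,0,-0.05,0],[0,0,-0.06,0],[0,0,-0.06,0],[0,0,-0.06,0],[0,0,-0.05,0],[0,0,0,0],[0,0,0,0.008]])

```text
clock: 20.93
tool_pos: [0.4778, -0.27, 0.218]
orientation: [1.0, -0.025, 0.001, 0.001]
contact_force: [-0.4, 1.4, -4.6]
grip_width: 0.0087
```

```bash
python3 - <<'E'
from h import *
plan(.5662,-.0433,.2,-93)
s=r.sense();print(s['grip_width'],s['contact_force'],s['moment'])
E
```

```text
pos [ 0.4778 -0.27    0.218 ] yawy -92.83 tilt [ 0.002  -0.0014 -1.    ] t 20.93
n 7 row [ 0.022  -0.0659  0.0051] turn total frac 0.001 rows 1
0.008698597552603604 [-0.38167647  1.37934009 -4.56613918] [-0.01956707  0.0173639  -0.00285034]
```

move_arm(series=[[0.022,-0.066,0,0],[0.022,-0.066,0,0],[0.022,-0.066,0,0],[0.022,-0.066,0,0],[0.022,-0.066,0,0],[0.022,-0.066,0,0],[0.022,-0.066,0,0.001],[0,0,0,0],[0,0,0,0],[0,0,0,0],[0,0,0,0]])

```text
clock: 21.85
tool_pos: [0.5657, -0.0439, 0.2163]
orientation: [1.0, -0.027, -0.001, -0.0]
contact_force: [-0.2, -0.9, -3.2]
grip_width: 0.0083
```

```bash
python3 - <<'E'
from h import *
plan(.566,-.043,.12,-93)
snap('wrist','w10');c=load('w10');s=r.sense();zr=s['tool_pos'][2]-.0674
print('rim z',zr)
im=cv2.imread('pics/w10.png')
cv2.imwrite('pics/w10b.png',cv2.resize(im[0:300,100:420],None,fx=2,fy=2,interpolation=cv2.INTER_CUBIC))
E
```

```text
pos [ 0.5657 -0.0439  0.2163] yawy -93.08 tilt [-1.e-03  1.e-04 -1.e+00] t 21.85
n 3 row [ 0.0003 -0.0006  0.0642] turn total frac -0.0004 rows 1
rim z 0.1490548002369233
```

View pics/w10b.png

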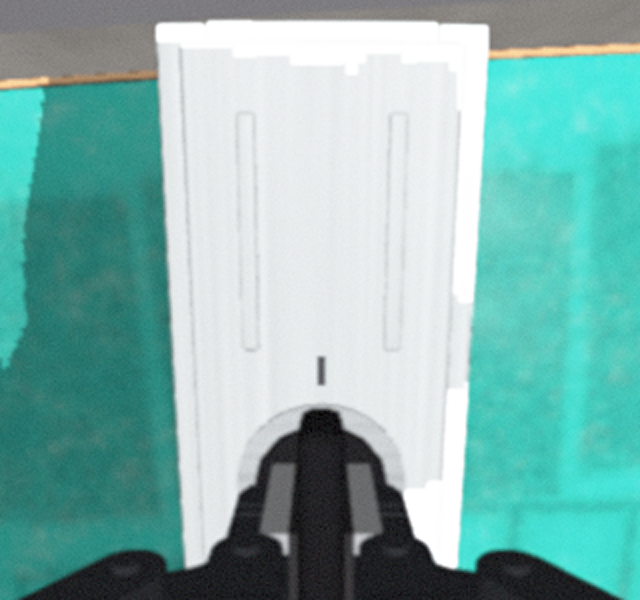

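```bash
python3 - <<'E'
from h import *
c=load('w10');P=lambda u,v,z:at(c,(u+.5)/2-.5+100,(v+.5)/2-.5,z)
z=.1511
a,b=P(157,24,z),P(489,26,z);e=P(184,560,z);g=P(460,560,z);print(a,b,np.linalg.norm(a-b),np.degrees(np.arctan2(*(a-e)[1::-1])),np.degrees(np.arctan2(*(b-g)[1::-1])))
u=np.array([.9986,-.0536]);print('centre',((a+b)/2)[:2]-.113*u)
print('mark',P(321,371,.188))
E
```

```text
[ 0.68045858 -0.00703601  0.1511    ] [ 0.67532066 -0.09330072  0.1511    ] 0.08641758001767169 -3.4956479623045325 -2.845937561744506
centre [ 0.56504782 -0.04411157]
mark [ 0.59426757 -0.04508655  0.188     ]
```

Cover centre measured at about (565.2, -43.9) mm, axis -3.2°; slot at (566, -42.8). Small correction, then lower.

move_arm(series=[[0.0016,-0.002,0.04,0],[0,0,0.04,0],[0,0,0.03,0],[0,0,0.02,0],[0,0,0.012,0],[0,0,0.012,0],[0,0,0.01,0],[0,0,0,0],[0,0,0,0]], newtons=90)

```text
clock: 22.65
tool_pos: [0.5672, -0.0422, 0.1351]
orientation: [1.0, -0.026, 0.0, -0.0]
contact_force: [0.3, 0.1, -3.6]
grip_width: 0.0075
```

```bash
python3 - <<'E'
from h import *
plan(.5665,-.0429,.1214,-93)
s=r.sense();print(s['contact_force'],s['moment'])
E
```

```text
pos [ 0.5672 -0.0422  0.1351] yawy -93.03 tilt [ 5.e-04  0.e+00 -1.e+00] t 22.65
n 1 row [-0.0013  0.0015  0.0274] turn total frac -0.0002 rows 1
[ 0.3421033   0.11038477 -3.57292727] [-0.03654481  0.02968848  0.01215173]
```

move_arm(series=[[-0.0008,0.0008,0.004,0],[0,0,0.004,0],[0,0,0.004,0],[0,0,0.004,0],[0,0,0.004,0],[0,0,0,0],[0,0,0,0]])

```text
clock: 23.23
tool_pos: [0.5666, -0.0425, 0.1246]
orientation: [1.0, -0.026, -0.0, -0.0]
contact_force: [-0.6, 0.1, -3.2]
grip_width: 0.0077
```

Rim at about 57 mm with no contact, so the bar has entered the slot. Continue.

move_arm(series=[[0,0,0.004,0],[0,0,0.004,0],[0,0,0,0],[0,0,0,0]])

```text
clock: 23.57
tool_pos: [0.5668, -0.0425, 0.121]
orientation: [1.0, -0.026, 0.0, -0.0]
contact_force: [0.2, -0.0, 0.5]
grip_width: 0.0075
```

move_arm(series=[[0,0,0.003,0],[0,0,0.003,0],[0,0,0,0],[0,0,0,0]])

```text
clock: 23.9
tool_pos: [0.5668, -0.0425, 0.1182]
orientation: [1.0, -0.026, 0.0, 0.0]
contact_force: [-2.5, 1.2, 5.8]
grip_width: 0.0077
```

move_arm(series=[[0,0,0.002,0],[0,0,0.002,0],[0,0,0,0],[0,0,0,0],[0,0,0,0]])

```text
clock: 24.32
tool_pos: [0.5668, -0.0425, 0.1174]
orientation: [1.0, -0.026, 0.001, 0.0]
contact_force: [-6.0, 1.0, 19.8]
grip_width: 0.0078
```

Hard stop reached: 117.4 mm is exactly the grasp height plus 50 mm, with 19.8 N. Settle and check.

move_arm(series=[[0,0,0,0],[0,0,0,0],[0,0,0,0],[0,0,0,0],[0,0,0,0],[0,0,0,0]])

```text
clock: 24.82
tool_pos: [0.5668, -0.0425, 0.1174]
orientation: [1.0, -0.026, 0.001, 0.0]
contact_force: [-6.3, 1.3, 19.3]
grip_width: 0.0075
```

```bash
python3 - <<'E'
from h import *
s=r.sense();print(s['tool_pos'],s['contact_force'],s['moment'],s['grip_width'])
snap('wrist','w11');snap('scene','s11')
a=cv2.imread('pics/w11.png');b=cv2.imread('pics/s11.png')[120:300,140:420]
b=cv2.resize(b,(466,300),interpolation=cv2.INTER_CUBIC);a=cv2.resize(a,(400,300))
o=np.zeros((600,466,3),'uint8');o[:300,:400]=a;o[300:]=b;cv2.imwrite('pics/f.png',o)
E
```

```text
[ 0.56681978 -0.04250124  0.1174179 ] [-6.31580184  1.32194889 19.3311924 ] [ 0.14300456  1.04724082 -0.00931891] 0.007525753596265957
```

View pics/f.png

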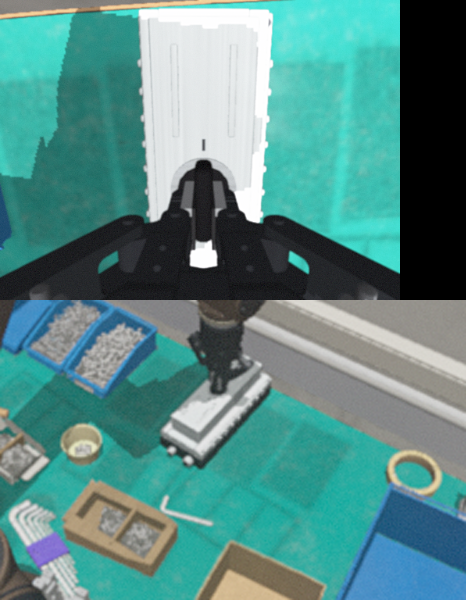

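Cover seated on the land, wing along the mark at (204,145), bystanders in place. A side force of -6 N and a moment remain, so I relieve the side load slightly and press a little more to see whether it goes any deeper.

move_arm(series=[[-0.0015,0,0,0],[0,0,0.0015,0],[0,0,0,0],[0,0,0,0],[0,0,0,0],[0,0,0,0]])

```text
clock: 25.42
tool_pos: [0.5668, -0.0425, 0.1174]
orientation: [1.0, -0.026, 0.002, 0.0]
contact_force: [-5.0, 1.5, 25.6]
grip_width: 0.0078
```

```bash
python3 - <<'E'
from h import *
s=r.sense();print(s['tool_pos'],s['contact_force'],s['moment'],s['grip_width'])
E
```

```text
[ 0.56676116 -0.042511    0.11737014] [-5.01692689  1.49067533 25.58400009] [0.31170111 0.80363344 0.00730235] 0.007812870685888205
```

```bash
python3 -c "
from plant import r
print(r.sign_off()); s=r.sense(); print(s['clock'],s['tool_pos'],s['contact_force'])"
```

```text
the job is handed in; nothing more can be done
None
the job is handed in; nothing more can be done
```

The job is done and handed in at about 25 s of the 72 s allowed. The arm is still holding the cover pressed fully home, with the fastener unlocked.

- **Cells:** Both spares went into the two empty wells, the ones nearest the robot, raised contact up. Each was lowered until it met the floor: the push-back was 4 N and 8 N, at the expected height.
- **Fastener:** I turned the wing about 59° clockwise on the bench. A picture then showed it in line with the cover's mark.
- **Cover:** It came down past 60 mm without resistance, so the crossbar went into the slot. It then squeezed the seal to a hard stop at a rim height of about 50 mm. Pressing harder, from 19 N to 26 N, moved it less than 0.1 mm further.
- **Bystanders:** The cup, tape roll and hex key were not touched, and the last scene picture shows them in place.

**Side load:** One check was not perfectly clean. A side force of about 5 N and a moment of about 0.8 N m stayed on the tool. I tried to relieve it and it only dropped a little, so the cover may be pressing slightly unevenly along its length. Look at both ends when you check the seal.

I viewed 11 pictures, one over the budget.

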